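# Set the dosing fader to its tab and start the pump

### The job

On the sloping panel of the pump console, slide the red fader along its track until its white line stands level with the yellow tab, within the tab's width, and let go of it. Then press the round green start button fully down and release it. Leave the yellow tab where it is and do not knock the glassware about.

Things in the scene. Friction and masses are not known exactly. Their poses are not given: they have to be found in the camera images.
- console: Fixed pump console, 300 mm wide (y), x from -110 to +170 mm, 177 mm high; origin on the table, z up, front towards its -x. In front a flat panel. Behind and above it a white power supply, its front face at x = -50 mm, z 112 to 177 mm, juts out over the upper panel: a gripper pointing straight down at the fader or button hits it, one pointing square into the panel is clear
- panel: Light-grey flat control panel of the console, 300 mm wide, 125 mm deep, sloping up towards the back at 40 degrees. Origin: middle of its lower edge, on its face, 25 mm above the table. Axes: x up the slope, y along the fader track, z square out of the face (leaning 40 degrees from vertical towards the console's -x)
- fader_top (a point): Top centre of the red fader grip, a block 26 mm (up the slope, x) x 16 mm (along the track, y) x 31 mm tall off the panel face (z), with a white line across its middle. Axes as the panel's; y points along the track towards the button. Best gripped by its 16 mm sides, fingers closing along y; at least 45 mm of bare panel lies either side of it along y
- fader (a joint): Fader position along its 100 mm track, m, 0 to 0.10, growing towards its y axis, stays where left; needs about 2 N to slide. The white line stands level with the tab when joints fader and tab read the same
- tab_mark (a point): Top centre of the small yellow target tab, 10 mm wide along the track, 14 mm up the slope, 4 mm tall, on its own scale 30 mm down the slope from the fader's track centre. Same axes as fader_top; the fader is set when fader_top's offset from this point along y is zero. The tab is stiff (over 40 N to shift)
- tab (a joint): Tab position along the scale, m, same zero and direction as joint fader
- start_top (a point): Centre of the top of the round green push button, 28 mm across, in a black housing; it lies 8 mm lower on the slope than the fader's track centre, at least 75 mm beyond the fader along y. z square out of the panel, the pressing direction is -z
- start (a joint): Button travel, m, 0 up to 0.006 fully down; springs back by itself, 5 N at full depth
- beaker: Loose glass beaker, 68 mm across, 85 mm high, standing on the table in front of the console. Origin: centre of its underside
- jar: Loose amber jar with red cap, 56 mm across, 85 mm high, on the table in front of the console. Origin: centre of its underside
- flask: Loose white bottle with blue cap, 48 mm across, 100 mm high, on the table in front of the console. Origin: centre of its underside

How it is judged:
On the way, in this order (a step that is already met when the one before it is completed fails the run):
1. the fader's white line stands within the width of the yellow tab, let go and at rest (y of fader_top in the frame of tab_mark between -0.005 and 0.005 m and velocity of joint fader between -0.01 and 0.01 m/s and contact force between the fingers and console below 0.5 N), for 0.2 s.
2. then the start button is pressed fully down (at least 4.5 of its 6 mm) with the fader still on the tab (value of joint start above 0.0045 m and y of fader_top in the frame of tab_mark between -0.005 and 0.005 m), for 0.05 s.
At the end, for the whole second after the job is handed in: the fader's white line stands within 5 mm of the middle of the yellow tab along the track (the tab's width) and the start button is back up (under 2 mm down) (y of fader_top in the frame of tab_mark between -0.005 and 0.005 m and value of joint start below 0.002 m); the robot touches nothing.
It fails at once if the yellow tab is shifted by more than 3 mm (distance of tab_mark from where it was at the start of the episode above 0.003 m).
It fails at once if a piece of glassware is moved by more than 25 mm or tipped by more than 0.5 rad (distance of any of beaker, jar, flask from where it was at the start of the episode above 0.025 m or angle between any of beaker, jar, flask's own z axis and vertical above 0.5 rad).
It also fails if it takes over 43 s, if anything falls off the work surface, if the arm or the gripper's body presses on something with over 40 N, if the wrist force passes 120 N, or if a joint passes its speed limit or range.

### The arm

A 7-joint arm with a two-finger parallel gripper is mounted at the origin on the work surface. World frame = base frame: x ahead of the robot, y to its left, z up, the work surface at z = 0. Lengths are in m, angles in rad, forces in N, time in s.
With the tool pointing down it reaches from about 0.4 to 0.85 m from the base axis. Payload 4.5 kg.
Tool frame: the origin (TCP) lies at the very end of the fingers, on their centre line; the grasp point (between the pads) lies 19 mm behind it (grip_point_offset is the distance from the TCP to the grasp point, in m); z points along the fingers, y is the line along which they close (so a half turn about z gives the same grasp; the last joint's range is limited). The gripper opens to 88 mm and grips with 3 to 60 N. Pads are 18 mm wide; open, the fingers measure 123 mm over their backs; the gripper's body (75 mm by 187 mm) begins 45 mm behind the grasp point.
Start: joints at [1.211, 0.689, -0.195, 1.565, 0.157, 0.902, -0.215], TCP at [0.24, -0.577, 0.239] pointing down, gripper open.
Joint ranges: [-3.01, 3.01], [-0.46, 2.08], [-1.47, 1.51], [0.13, 2.56], [-1, 4.14], [0.04, 2.09], [-2.66, 2.66]. Speed limits (rad/s): [2.57, 2.57, 3.14, 3.14, 3.14, 3.14, 3.14].

### API

Orientations are given as a unit quaternion [x, y, z, w].
In Python, from plant import get_state, snapshot, camera_params, finish_job, grip_point_offset gives the robot as it stands.
- The arm moves only by the tool pendant, called after "Request:" as name(argument=value, ...) on one line, values as JSON. Schema: {"type":"object","properties":{"segments":{"type":"array","items":{"type":"object","properties":{"aperture":{"type":"number"},"trans":{"type":"array","items":{"type":"number"},"minItems":3,"maxItems":3},"rot":{"type":"array","items":{"type":"number"},"minItems":3,"maxItems":3}},"additionalProperties":false,"required":["aperture"]},"minItems":1,"maxItems":10},"clamp_n":{"type":"number"},"only":{"type":"string"},"quiet":{"type":"boolean"},"lines":{"type":"string"}},"required":["segments"],"additionalProperties":false}. segments is a list of rows, 1 to 10 of them, each an object with the fields aperture (the opening from 0.0 (shut) to 1.0 (fully open)), trans (a list: dx, dy, dz in shares of 0.5 m (1.0 is 0.5 m)), rot (a list: a rotation vector rx, ry, rz in parts of the range, where 1.0 means pi rad); a field left out counts as zero (the opening has to be given); each row is the pose to reach, as a shift and turn from the pose commanded when the call began, along the tool's axes at that moment; what a row does not reach only later rows make up. A row lasts 1/10 s, in which the tool goes at most 0.05 m and 0.15 rad, less where a joint would pass 70% of its speed; a pose out of reach is approached as far as the arm can. The fingers move at their own pace and stop on an object; clamp_n is the grip in N (left out, the last holds). Time passes only in rows, so rows that do not move let the fingers close. The tool returns the time, the measured TCP pose, the force, the opening and the grip force at its end. only (a regular expression) keeps the lines of the reply that match it, lines (a string "A,B") keeps lines A to B, and quiet returns only ok. No shift or turn number may pass 1 either way. Input that does not fit is refused with a message, and nothing moves.
- get_state(): the state, without advancing time (a new reading comes with each control period).
- snapshot(name): name is "scene" or "side" or "wrist"; returns (picture, depth): 384x512x3 uint8, red, green, blue; 384x512 float32, m along the optical axis (not along the pixel's ray), 0 where there is no reading.
- camera_params(name): a dict with "fx", "fy", "cx", "cy" (pixels), "rvec" (rotation vector, rad) and "tvec" (3), from world to camera coordinates, as OpenCV has them. Camera axes: x right, y down, z forward; pixel columns grow to the right and rows downward; lengths in m; the calibration is good to about 2 mm. A picture is of the moment at which its call begins: read the wrist's pose just before it. camera_params takes no time and is no camera call; for the wrist camera it gives the pose at the moment of the call.
- finish_job(): hands the job in; it is judged then, once.
The state is a dict: "clock": time; "q": joint angles; "qd": joint speeds; "joint_torque": joint torques, N m; "tool_pos": TCP position; "eef_rot": TCP orientation; "contact_force": force on the tool from outside, world axes, zero at the start; "moment": the same for the moment, N m; "opening": opening from 0.0 (shut) to 1.0 (fully open); "finger_force": force on a finger pad.
Only numpy, scipy, OpenCV 4.12 (cv2) and the standard library are available. Lean on these libraries where they do the work, as an engineer would, in place of code of your own. Each camera call takes 0.05 s, during which the arm holds its last target. There are 200 camera calls.

## Working session

There is one attempt and no reset: what is moved stays moved. The work goes in short steps, Python scripts to look and compute and a tool call to move; the robot and the scene stay as the last step left them, time stands still between calls to the robot, and variables do not carry over. Pictures are saved under pics/ and viewed, at most 10 in all, crops included, and the job is handed in when it is done.

```bash
ls; mkdir -p pics
```

Create h.py:
```python
import numpy as np, cv2
from scipy.spatial.transform import Rotation as R
from plant import *
def cam(n):
    p=camera_params(n); Rm=cv2.Rodrigues(np.array(p["rvec"],float))[0]
    return p,Rm,np.array(p["tvec"],float).ravel()
def pts(n,d):
    p,Rm,t=cam(n); v,u=np.mgrid[:384,:512]
    c=np.stack([(u-p["cx"])/p["fx"]*d,(v-p["cy"])/p["fy"]*d,d],-1)
    return (c-t)@Rm
```

Run:
```python
from h import *
for n in ("scene","side"):
    im,d=snapshot(n); cv2.imwrite(f"pics/{n}.png",im[...,::-1]); np.savez(f"{n}.npz",im=im,P=pts(n,d),d=d)
    p,Rm,t=cam(n); print(n,-Rm.T@t,Rm[2],p)
s=get_state(); print({k:np.round(v,3) for k,v in s.items()}, grip_point_offset)
```

```text
pics
scene [1.07284561 0.24053692 0.67563781] [-0.62342534 -0.27333573 -0.73254927] {'fx': 466.8665606180511, 'fy': 466.8665606180511, 'cx': 256.84456746480424, 'cy': 190.53713172431523, 'rvec': array([ 1.45040142,  2.16574928, -0.86357929]), 'tvec': array([ 0.20297399, -0.33528099,  1.22952445])}
side [0.93810127 0.21213394 0.61697638] [-0.53737931 -0.28727506 -0.79290385] {'fx': 380.8724088059942, 'fy': 380.8724088059942, 'cx': 247.16468892703048, 'cy': 191.89901122812617, 'rvec': array([ 1.3647167 ,  2.32210069, -0.78110833]), 'tvec': array([ 0.26132839, -0.35487756,  1.05425995])}
{'clock': np.float64(0.1), 'q': array([ 1.211,  0.69 , -0.195,  1.566,  0.157,  0.903, -0.215]), 'qd': array([-0.001, -0.002,  0.   , -0.004, -0.   , -0.   ,  0.   ]), 'joint_torque': array([-4.0000e-03, -5.2851e+01, -1.2720e+00, -1.5384e+01, -5.3000e-02,
        2.0000e-03,  0.0000e+00]), 'tool_pos': array([ 0.24 , -0.577,  0.238]), 'eef_rot': array([ 0.981,  0.196, -0.   , -0.001]), 'contact_force': array([ 0.602, -0.197, -0.336]), 'moment': array([-0.003, -0.068,  0.013]), 'finger_force': np.float64(0.0), 'opening': np.float64(1.004)} 0.0187
```

View pics/scene.png

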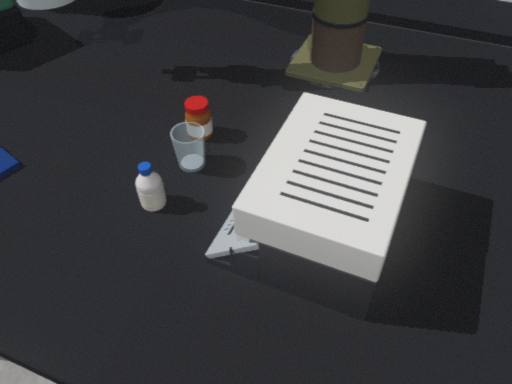

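View pics/side.png

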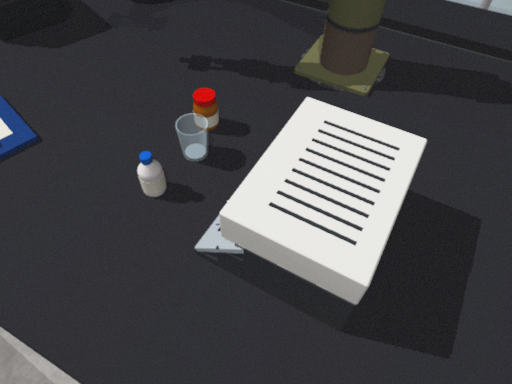

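Both cameras see the console from behind: the panel lies mostly hidden behind the power supply (its edge at scene (207,258)-(245,215)), and the bottle, beaker and jar stand in front at (152,190), (190,148), (199,118). I'll locate the console from the supply's top, then look with the wrist camera.

Run:
```python
from h import *
for n in ("scene","side"):
    f=np.load(n+".npz"); P=f["P"]; im=f["im"]
    m=(abs(P[...,2]-.177)<.006)&(im.min(-1)>150)&(f["d"]>0)
    k,l,st,_=cv2.connectedComponentsWithStats(m.astype(np.uint8)); i=1+st[1:,4].argmax()
    X=P[l==i]; r=cv2.minAreaRect(X[:,:2].astype(np.float32)); print(n,len(X),X[:,2].mean(),r,cv2.boxPoints(r).round(4).tolist())
    # glassware: blue cap, red cap
    hsv=cv2.cvtColor(im,cv2.COLOR_RGB2HSV)
    for nm,lo,hi in (("blue",(105,150,80),(130,255,255)),("red",(0,200,120),(6,255,255))):
        mm=cv2.inRange(hsv,lo,hi)>0; mm&=(P[...,2]>.05)&(P[...,2]<.12); q=P[mm]; print(nm,len(q),np.median(q,0) if len(q) else 0, q[:,2].max() if len(q) else 0)
p,Rm,t=cam("wrist"); s=get_state(); print("wristcam",-Rm.T@t,Rm.round(3),p["fx"],p["cx"],p["cy"])
Q=R.from_quat(s["eef_rot"]).as_matrix(); print(Q.round(3)); print("cam in tool",Q.T@(-Rm.T@t-s["tool_pos"]),(Q.T@Rm.T).round(3))
# beaker ray scene
f=np.load("scene.npz"); p,Rm,t=cam("scene"); C=-Rm.T@t
for u,v,z in ((189,132,.085),(191,163,0.0)):
    dr=Rm.T@np.array([(u-p["cx"])/p["fx"],(v-p["cy"])/p["fy"],1]); print("beaker",C+dr*(z-C[2])/dr[2])
```

```text
scene 17794 0.17849745887121635 ((0.5439697504043579, 0.14426735043525696), (0.21857242286205292, 0.30215227603912354), 89.01409149169922) [[0.39100000262260437, 0.03759999945759773], [0.6930999755859375, 0.03240000084042549], [0.6969000101089478, 0.250900000333786], [0.39480000734329224, 0.25609999895095825]]
blue 145 [ 0.60645087 -0.18027913  0.10054099] 0.10357659773526459
red 10 [ 0.39088228 -0.18719946  0.08594452] 0.08722598792664325
side 19984 0.17697826989802964 ((0.5441184043884277, 0.14556418359279633), (0.21857841312885284, 0.299551397562027), 89.08866882324219) [[0.39259999990463257, 0.03869999945163727], [0.6920999884605408, 0.033900000154972076], [0.6955999732017517, 0.2524999976158142], [0.3961000144481659, 0.2572000026702881]]
blue 142 [ 0.60735168 -0.1778981   0.09913341] 0.10169996228696376
red 279 [ 0.39173338 -0.19364733  0.08442953] 0.08707503736770168
wristcam [ 0.30094035 -0.55241875  0.3829393 ] [[ 0.383 -0.924 -0.001]
 [-0.892 -0.37   0.259]
 [-0.24  -0.098 -0.966]] 284.206950247979 255.4386644344486 195.0582549920395
[[ 0.923  0.384 -0.001]
 [ 0.384 -0.923  0.001]
 [-0.    -0.002 -1.   ]]
cam in tool [ 0.06598486  0.00092491 -0.14493308] [[-0.001 -0.966 -0.259]
 [ 1.    -0.001 -0.   ]
 [-0.    -0.259  0.966]]
beaker [ 0.4753011  -0.16388375  0.085     ]
beaker [ 0.476686   -0.17011872  0.        ]
```

Add to h.py:
```python
cx=np.array([.0174,.9998,0]); cy=np.array([-.9998,.0174,0]); cz=np.array([0,0,1.])
O=np.array([.5425,.0355,0])+.05*cx
a=np.radians(40); px=np.cos(a)*cx+np.sin(a)*cz; pz=-np.sin(a)*cx+np.cos(a)*cz
P0=O-.11*cx+.025*cz; PR=np.stack([px,cy,pz],1)   # panel pose
RT=np.stack([px,-cy,-pz],1)                      # tool: x up slope, y=-panel y, z into panel
def go(pp):  # tool-axes shift+turn to bring TCP to panel coords pp, orientation RT
    s=get_state(); Q=R.from_quat(s["eef_rot"]).as_matrix(); T=P0+PR@np.array(pp)
    print("tcp in panel",(PR.T@(s["tool_pos"]-P0)).round(4),"world goal",T.round(4),"shift",(Q.T@(T-s["tool_pos"])).round(4),"turn",R.from_matrix(Q.T@RT).as_rotvec().round(4))
```

```bash
python3 -c "
from h import *
print(P0,np.linalg.det(RT)); go([.06,0,.15])"
```

```text
[ 0.541456 -0.024488  0.025   ] 0.9999027999999999
tcp in panel [-0.29    0.2922  0.5214] world goal [ 0.5406 -0.0749  0.1785] shift [ 0.4705 -0.3477  0.06  ] turn [ 0.4025  0.6161 -1.1104]
```

Units first: shifts go in shares of 0.5 m and turns go in shares of pi rad. So 0.43 m is 0.86, 0.39 m is 0.78, -1.11 rad is -0.3533.

Request:
pendant(segments=[{"aperture":1,"trans":[0.1,-0.07,0],"rot":[0.0127,0.0191,-0.035]},{"aperture":1,"trans":[0.18,-0.14,0],"rot":[0.0255,0.0382,-0.07]},{"aperture":1,"trans":[0.26,-0.2,0],"rot":[0.0382,0.0573,-0.105]},{"aperture":1,"trans":[0.36,-0.28,0],"rot":[0.0509,0.0764,-0.1401]},{"aperture":1,"trans":[0.44,-0.34,0],"rot":[0.0637,0.0987,-0.1751]},{"aperture":1,"trans":[0.54,-0.4,0],"rot":[0.0764,0.1178,-0.2101]},{"aperture":1,"trans":[0.62,-0.46,0.04],"rot":[0.0891,0.1369,-0.2451]},{"aperture":1,"trans":[0.7,-0.52,0.06],"rot":[0.1019,0.156,-0.2801]},{"aperture":1,"trans":[0.78,-0.58,0.08],"rot":[0.1146,0.1751,-0.3151]},{"aperture":1,"trans":[0.86,-0.64,0.1],"rot":[0.1273,0.1942,-0.3533]}])

```text
clock: 1.1
tool_pos: [0.4937, -0.1509, 0.1962]
eef_rot: [0.67, 0.66, 0.242, -0.238]
contact_force: [0.4, -0.9, -0.7]
opening: 0.997
finger_force: 0.0
```

```bash
python3 -c "
from h import *
go([.06,0,.15])"
```

```text
tcp in panel [0.0126 0.0456 0.2129] world goal [ 0.5406 -0.0749  0.1785] shift [0.0477 0.0457 0.0626] turn [-0.0012  0.0058  0.0016]
```

To row units: 0.04 m is 0.08, 0.03 m is 0.06, 0.006 rad is 0.0019.

Request:
pendant(segments=[{"aperture":1,"trans":[0.05,0.04,0.04],"rot":[0,0.001,0]},{"aperture":1,"trans":[0.08,0.08,0.06],"rot":[0,0.0019,0]},{"aperture":1,"trans":[0.08,0.08,0.06],"rot":[0,0.0019,0]}])

```text
clock: 1.4
tool_pos: [0.5361, -0.0982, 0.2]
eef_rot: [0.668, 0.66, 0.244, -0.24]
contact_force: [-0.8, -0.3, 0.4]
opening: 1.003
finger_force: 0.0
```

Run:
```python
from h import *
p,Rm,t=cam("wrist"); im,d=snapshot("wrist"); cv2.imwrite("pics/w1.png",im[...,::-1]); np.savez("w1.npz",im=im,d=d,P=pts("wrist",d))
go([.06,0,.15])
```

```text
tcp in panel [0.0535 0.0054 0.1825] world goal [ 0.5406 -0.0749  0.1785] shift [0.0065 0.0055 0.0325] turn [-0.0019  0.0007  0.0017]
```

View pics/w1.png

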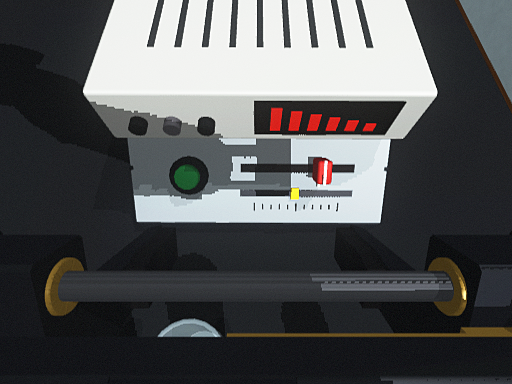

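The wrist view shows the red fader at (322,171), the yellow tab at (294,194), and the green button at (187,176). The panel's lower edge is at row 222. The fader must move left in the picture, towards the button (+y).

Add to h.py:
```python
def ray(n,u,v,z):  # pixel -> panel coords on plane z above panel
    p,Rm,t=cam(n); C=PR.T@(-Rm.T@t-P0); d=PR.T@Rm.T@np.array([(u-p["cx"])/p["fx"],(v-p["cy"])/p["fy"],1])
    return C+d*(z-C[2])/d[2]
def masks(im):
    h=cv2.cvtColor(im,cv2.COLOR_RGB2HSV)
    return {"red":cv2.inRange(h,(0,150,60),(8,255,255))|cv2.inRange(h,(172,150,60),(180,255,255)),"yel":cv2.inRange(h,(22,150,100),(35,255,255)),"grn":cv2.inRange(h,(50,100,40),(85,255,255))}
def big(m,box=None):
    m=m.copy()
    if box: k=np.zeros_like(m); k[box[1]:box[3],box[0]:box[2]]=1; m*=k
    n,l,st,c=cv2.connectedComponentsWithStats(m); i=1+st[1:,4].argmax(); return l==i,st[i],c[i]
```

Run:
```python
from h import *
f=np.load("w1.npz"); im=f["im"]; L=(f["P"]-P0)@PR
u0=L[205:215,150:370].reshape(-1,3); print("panel face z:",u0[:,2].mean(),"fit",np.linalg.lstsq(np.c_[u0[:,:2],np.ones(len(u0))],u0[:,2],rcond=None)[0])
u1=L[145:160,140:230].reshape(-1,3); print("upper z",np.median(u1,0))
for e in ((137,222),(383,222),(130,138),(389,138)): print(e,ray("wrist",*e,0).round(4))
M=masks(im)
for k,box,z in (("red",(295,150,345,190),.031),("yel",None,.004),("grn",None,.012)):
    m,st,c=big(M[k],box); print(k,st,c.round(1),"depth med",np.median(L[m],0).round(4),"zmax",L[m][:,2].max().round(4),"ray",ray("wrist",*c,z).round(4))
m=big(M["red"],(295,150,345,190))[0]; t=L[m&(L[...,2]>.026)]; print("fader top pts",len(t),t.mean(0),t.min(0),t.max(0))
cv2.imwrite("pics/c1.png",cv2.resize(im[130:230,130:395,::-1],None,fx=3,fy=3,interpolation=0))
```

```text
panel face z: 0.0020401663672413514 fit [ 2.03151971  0.00256114 -0.02379822]
upper z [0.08146479 0.08595674 0.00105425]
(137, 222) [-0.0042  0.1507 -0.    ]
(383, 222) [-0.0039 -0.1513  0.    ]
(130, 138) [0.0971 0.1477 0.    ]
(389, 138) [ 0.0974 -0.1462  0.    ]
red [313 158  13  26 217] [318.6 169.7] depth med [ 0.0661 -0.0622  0.0309] zmax 0.3283 ray [ 0.0663 -0.0615  0.031 ]
yel [290 188   9  11  91] [294.4 193.1] depth med [ 0.034  -0.0402  0.005 ] zmax 0.3283 ray [ 0.0337 -0.0406  0.004 ]
grn [174 164  26  26 522] [186.5 176.7] depth med [0.0569 0.0808 0.0227] zmax 0.3283 ray [0.0548 0.0833 0.012 ]
fader top pts 147 [ 0.06475678 -0.06191704  0.03540872] [ 0.05190717 -0.06606932  0.0261715 ] [0.11850299 0.00514265 0.32827763]
```

View pics/c1.png

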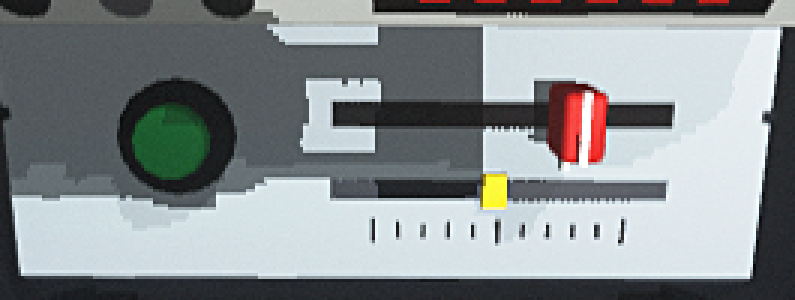

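Run:
```python
from h import *
f=np.load("w1.npz"); L=(f["P"]-P0)@PR; im=f["im"].astype(int)
print("line",ray("wrist",325.8,171.5,.031)); print("top edges",ray("wrist",319.3,171,.031)[1],ray("wrist",332.3,171,.031)[1])
print("tab",ray("wrist",294.4,193.1,.004)); print("btn",ray("wrist",186.7,177.3,.0227), np.median(L[170:184,182:192].reshape(-1,3),0))
print(L[171,316:336].round(3)[:, 1:].tolist()); print(np.median(L[200:218,150:370,2]))
go([.064,-.069,.05])
```

```text
line [ 0.06446491 -0.06923646  0.031     ]
top edges -0.06232014373431181 -0.07608252508822083
tab [ 0.03371553 -0.04065618  0.004     ]
btn [0.05634946 0.08057683 0.0227    ] [0.05739596 0.08064399 0.02304315]
[[-0.06, 0.026], [-0.06, 0.029], [-0.061, 0.032], [-0.062, 0.031], [-0.063, 0.032], [-0.064, 0.032], [-0.065, 0.032], [-0.066, 0.032], [-0.067, 0.033], [-0.068, 0.032], [-0.069, 0.033], [-0.07, 0.032], [0.005, 0.328], [-0.072, 0.032], [-0.073, 0.032], [-0.075, 0.032], [-0.084, 0.002], [-0.085, 0.003], [-0.086, 0.002], [-0.087, 0.002]]
0.0012871144008599809
tcp in panel [0.0535 0.0054 0.1825] world goal [ 0.6107 -0.0088  0.1044] shift [0.0104 0.0747 0.1323] turn [-0.0019  0.0007  0.0017]
```

To row units: 0.132 m is 0.264, 0.0747 m is 0.1494.

Request:
pendant(segments=[{"aperture":0.45,"trans":[0.008,0.06,0.06]},{"aperture":0.45,"trans":[0.02,0.12,0.12]},{"aperture":0.45,"trans":[0.02,0.15,0.2]},{"aperture":0.45,"trans":[0.0208,0.1494,0.264]},{"aperture":0.45,"trans":[0.0208,0.1494,0.264]},{"aperture":0.45,"trans":[0.0208,0.1494,0.264]}], clamp_n=10)

```text
clock: 2.05
tool_pos: [0.6099, -0.0128, 0.1041]
eef_rot: [0.671, 0.658, 0.243, -0.239]
contact_force: [0.1, -0.3, -0.9]
opening: 0.476
finger_force: 0.0
```

Run:
```python
from h import *
im,d=snapshot("wrist"); cv2.imwrite("pics/c2.png",cv2.resize(im[130:330,130:395,::-1],None,fx=3,fy=3,interpolation=0)); go([.064,-.069,.012])
```

```text
tcp in panel [ 0.0607 -0.0691  0.0534] world goal [0.6112 0.0156 0.0753] shift [ 0.0035 -0.0002  0.0414] turn [ 0.0019  0.0032 -0.0028]
```

View pics/c2.png

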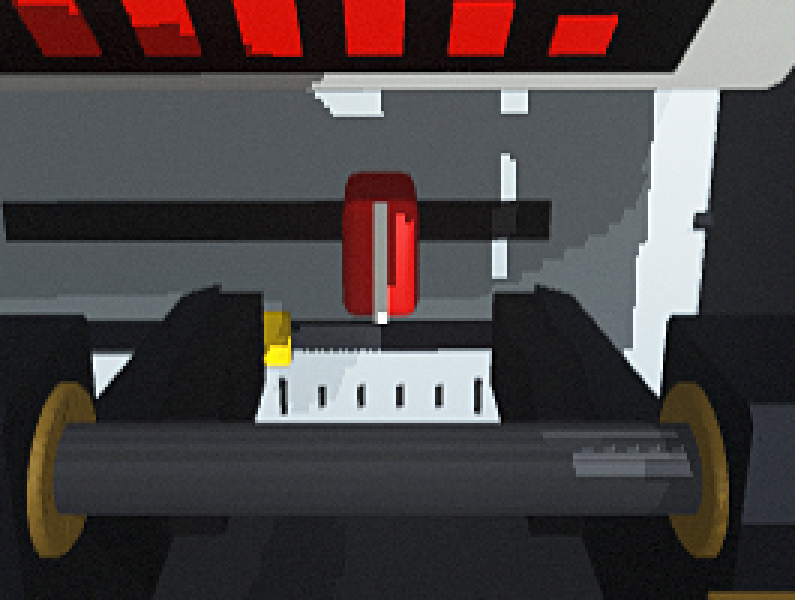

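The open fingers straddle the red fader centrally (crop fingers 263-493, fader 345-417). The tab (278,338) sits lower on the slope than the fingers' contact spot. Going down.

To row units: 0.04 m is 0.08, 0.003 m is 0.006.

Request:
pendant(segments=[{"aperture":0.45,"trans":[0.006,0,0.04]},{"aperture":0.45,"trans":[0.006,0,0.068]},{"aperture":0.45,"trans":[0.006,0,0.08]},{"aperture":0.45,"trans":[0.006,0,0.08]}], clamp_n=10)

```text
clock: 2.5
tool_pos: [0.6107, 0.0166, 0.0757]
eef_rot: [0.671, 0.658, 0.243, -0.24]
contact_force: [-0.9, 0.2, 1.4]
opening: 0.446
finger_force: 0.0
```

```bash
python3 -c "
from h import *
go([.064,-.069,.012])"
```

```text
tcp in panel [ 0.065  -0.0685  0.0116] world goal [0.6112 0.0156 0.0753] shift [-0.001   0.0005 -0.0004] turn [-0.0007  0.0016 -0.0014]
```

Request:
pendant(segments=[{"aperture":0},{"aperture":0},{"aperture":0},{"aperture":0},{"aperture":0}], clamp_n=10)

```text
clock: 3.0
tool_pos: [0.6113, 0.0163, 0.0762]
eef_rot: [0.671, 0.658, 0.243, -0.239]
contact_force: [-1.1, -1.9, 2.0]
opening: 0.181
finger_force: 10.0
```

```bash
python3 -c "
from h import *
go([.064,-.0407,.012])"
```

```text
tcp in panel [ 0.0651 -0.0691  0.0122] world goal [0.5829 0.0161 0.0753] shift [-0.0011 -0.0285  0.0002] turn [ 0.0007  0.002  -0.0011]
```

To row units: -0.0285 m is -0.057, -0.024 m is -0.048.

Request:
pendant(segments=[{"aperture":0,"trans":[0,-0.012,0]},{"aperture":0,"trans":[0,-0.024,0]},{"aperture":0,"trans":[0,-0.036,0]},{"aperture":0,"trans":[0,-0.048,0]},{"aperture":0,"trans":[0,-0.057,0]},{"aperture":0,"trans":[0,-0.057,0]},{"aperture":0,"trans":[0,-0.057,0]}], clamp_n=10)

```text
clock: 3.7
tool_pos: [0.5816, 0.0168, 0.0761]
eef_rot: [0.671, 0.659, 0.243, -0.24]
contact_force: [-0.8, -5.4, 6.7]
opening: 0.18
finger_force: 10.0
```

Run:
```python
from h import *
go([.064,-.0407,.012])
im,d=snapshot("wrist"); cv2.imwrite("pics/c3.png",cv2.resize(im[130:330,130:395,::-1],None,fx=3,fy=3,interpolation=0))
```

```text
tcp in panel [ 0.065  -0.0394  0.0121] world goal [0.5829 0.0161 0.0753] shift [-0.001   0.0013  0.0001] turn [-0.0013  0.0018 -0.0014]
```

View pics/c3.png

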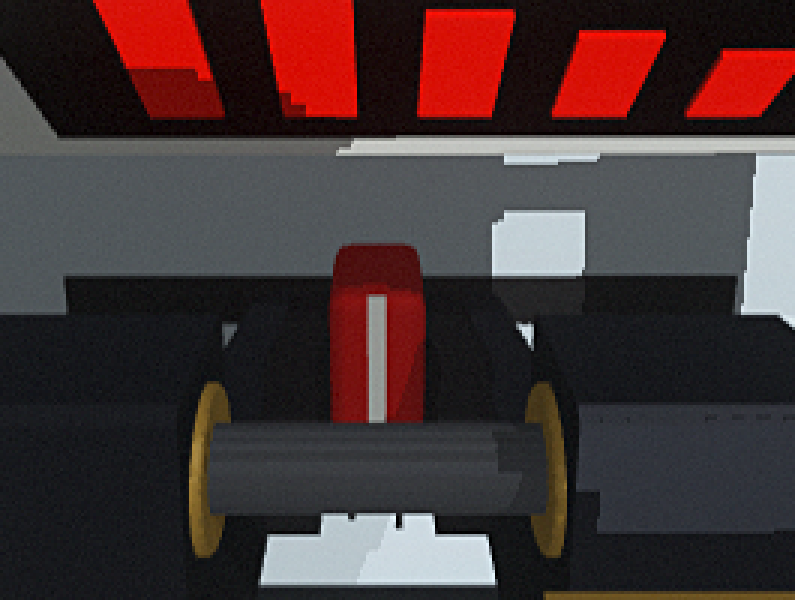

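The fader is held between the pads, white line at crop x 377; the tab is hidden by the gripper. Release, back off and check.

To row units: -0.12 m is -0.24, -0.09 m is -0.18.

Request:
pendant(segments=[{"aperture":0.45},{"aperture":0.45},{"aperture":0.45},{"aperture":0.45,"trans":[0,0,-0.04]},{"aperture":0.45,"trans":[0,0,-0.1]},{"aperture":0.45,"trans":[0,0,-0.18]},{"aperture":0.45,"trans":[0,0,-0.24]},{"aperture":0.45,"trans":[0,0,-0.24]},{"aperture":0.45,"trans":[0,0,-0.24]}], clamp_n=10)

```text
clock: 4.65
tool_pos: [0.5807, -0.0593, 0.1677]
eef_rot: [0.671, 0.659, 0.243, -0.24]
contact_force: [-0.1, 0.6, -0.3]
opening: 0.452
finger_force: 0.0
```

Run:
```python
from h import *
go([.056,.0806,.06])
im,d=snapshot("wrist"); np.savez("w4.npz",im=im); print(im.shape)
cv2.imwrite("pics/c4.png",cv2.resize(im[130:280,130:395,::-1],None,fx=3,fy=3,interpolation=0))
M=masks(im); m,st,c=big(M["yel"]); print("yel",st,c,ray("wrist",*c,.004))
```

```text
tcp in panel [ 0.0656 -0.0399  0.1312] world goal [ 0.4609 -0.0188  0.107 ] shift [-0.0096 -0.1204  0.0713] turn [-0.0008  0.0014 -0.001 ]
(384, 512, 3)
yel [253 208  10  13 128] [257.4296875 214.       ] [ 0.03791874 -0.04123848  0.004     ]
```

View pics/c4.png

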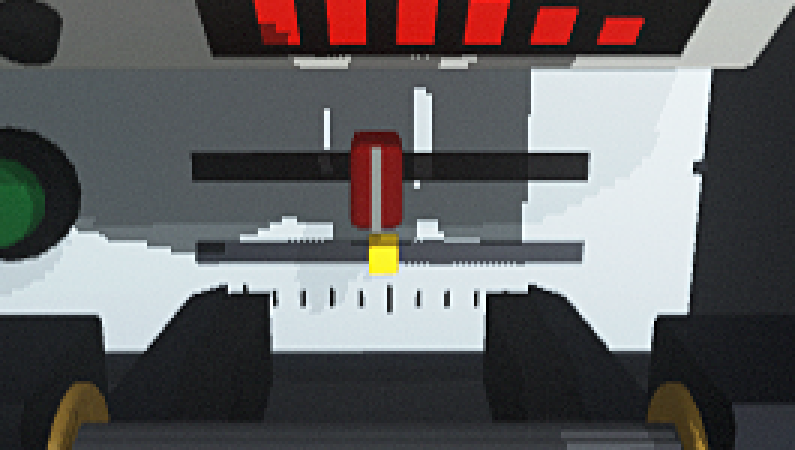

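Run:
```python
from h import *
im=np.load("w4.npz")["im"]; h=cv2.cvtColor(im,cv2.COLOR_RGB2HSV)
g=im[180:206,247:264].astype(int); w=(g.min(-1)>110); 
u=np.nonzero(w)[1].mean()+247; v=np.nonzero(w)[0].mean()+180; print(w.sum(),u,v,ray("wrist",u,v,.031))
for v in (205,212,220): r=(h[v,245:270]); 
m,st,c=big(masks(im)["yel"]); print(ray("wrist",*c,.004))
# track-end check: slots' ends, face plane
print([ray("wrist",130+x/3-.33,130+y/3,0)[:2].round(4) for x,y in ((192,167),(588,167),(196,252),(584,252))])
g=im; m,st,c=big(masks(im)["grn"]); print("grn",st)
```

```text
78 255.0 192.5 [ 0.0673379  -0.03892747  0.031     ]
[ 0.03791874 -0.04123848  0.004     ]
[array([0.0664, 0.0223]), array([ 0.0663, -0.1093]), array([0.0366, 0.0227]), array([ 0.0365, -0.1098])]
grn [112 182  33  31 766]
```

The white line (crop x 376) is within the tab's width (369-398), measured +2.3 mm off its middle, and the tab has not moved. Next I'll check the height of the button's housing before pressing.

Run:
```python
from h import *
f=np.load("w1.npz"); L=(f["P"]-P0)@PR
for r in ("row 176",range(164,212,2)),: pass
print([tuple((L[176,u,[1,2]]*1000).round(0)) for u in range(162,214,2)])
print([tuple((L[v,187,[0,2]]*1000).round(0)) for v in range(150,204,2)])
```

```text
[(np.float64(115.0), np.float64(1.0)), (np.float64(112.0), np.float64(2.0)), (np.float64(110.0), np.float64(1.0)), (np.float64(108.0), np.float64(1.0)), (np.float64(102.0), np.float64(14.0)), (np.float64(99.0), np.float64(14.0)), (np.float64(95.0), np.float64(21.0)), (np.float64(92.0), np.float64(23.0)), (np.float64(90.0), np.float64(22.0)), (np.float64(88.0), np.float64(24.0)), (np.float64(86.0), np.float64(23.0)), (np.float64(83.0), np.float64(24.0)), (np.float64(81.0), np.float64(23.0)), (np.float64(79.0), np.float64(23.0)), (np.float64(77.0), np.float64(24.0)), (np.float64(74.0), np.float64(24.0)), (np.float64(72.0), np.float64(24.0)), (np.float64(70.0), np.float64(23.0)), (np.float64(69.0), np.float64(21.0)), (np.float64(68.0), np.float64(12.0)), (np.float64(66.0), np.float64(13.0)), (np.float64(63.0), np.float64(12.0)), (np.float64(61.0), np.float64(13.0)), (np.float64(60.0), np.float64(5.0)), (np.float64(59.0), np.float64(1.0)), (np.float64(56.0), np.float64(1.0))]
[(np.float64(84.0), np.float64(2.0)), (np.float64(81.0), np.float64(-1.0)), (np.float64(79.0), np.float64(2.0)), 
[... 691 characters left out ...]
loat64(37.0), np.float64(13.0)), (np.float64(35.0), np.float64(12.0)), (np.float64(29.0), np.float64(2.0)), (np.float64(26.0), np.float64(0.0)), (np.float64(24.0), np.float64(1.0)), (np.float64(22.0), np.float64(2.0))]
```

Request:
pendant(segments=[{"aperture":0,"trans":[-0.004,-0.06,0]},{"aperture":0,"trans":[-0.01,-0.12,0]},{"aperture":0,"trans":[-0.0192,-0.18,0.04]},{"aperture":0,"trans":[-0.0192,-0.24,0.06]},{"aperture":0,"trans":[-0.0192,-0.24,0.06]},{"aperture":0,"trans":[-0.0192,-0.24,0.06]}], clamp_n=10)

```text
clock: 5.3
tool_pos: [0.4606, -0.0444, 0.1383]
eef_rot: [0.67, 0.659, 0.243, -0.241]
contact_force: [-0.4, -0.7, -0.3]
opening: 0.009
finger_force: 0.0
```

Run:
```python
from h import *
im,d=snapshot("wrist"); np.savez("w5.npz",im=im,d=d,P=pts("wrist",d)); go([.056,.0806,.04])
L=(pts("wrist",d)-P0)@PR; m,st,c=big(masks(im)["grn"]); print("grn",st,c,ray("wrist",*c,.0227),np.median(L[m],0))
m,st,c=big(masks(im)["yel"]); print("yel",c,ray("wrist",*c,.004))
cv2.imwrite("pics/c5.png",cv2.resize(im[130:330,150:410,::-1],None,fx=3,fy=3,interpolation=0))
```

```text
tcp in panel [0.0565 0.079  0.101 ] world goal [ 0.4612 -0.0059  0.0916] shift [-0.0004 -0.0015  0.061 ] turn [-0.0003  0.0006 -0.0003]
grn [239 180  33  34 888] [254.90540541 196.67117117] [0.0598141  0.07922808 0.0227    ] [0.05967228 0.07915485 0.02241341]
yel [390.90243902 215.98170732] [ 0.0364412  -0.04347498  0.004     ]
```

View pics/c5.png

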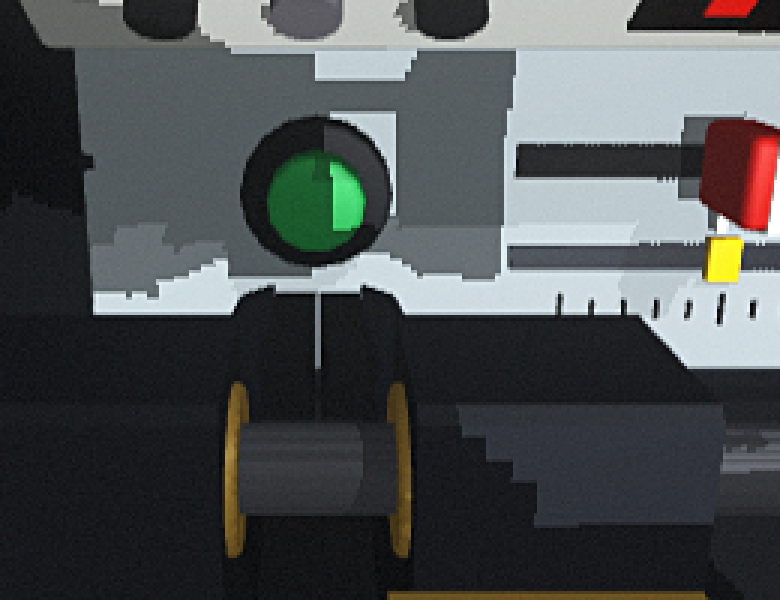

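The closed fingers are in line with the button (centre crop (315,202)). The button stands 10 mm proud of its housing, so the fingertips won't hit the housing.

To row units: 0.081 m is 0.162, 0.078 m is 0.156.

Request:
pendant(segments=[{"aperture":0,"trans":[0.004,0,0.06]},{"aperture":0,"trans":[0.004,0,0.11]},{"aperture":0,"trans":[0.004,0,0.14]},{"aperture":0,"trans":[0.004,0,0.148]},{"aperture":0,"trans":[0.004,0,0.156]},{"aperture":0,"trans":[0.004,0,0.162]},{"aperture":0,"trans":[0.004,0,0.162]}], clamp_n=10)

```text
clock: 6.05
tool_pos: [0.4635, 0.0077, 0.0784]
eef_rot: [0.671, 0.658, 0.244, -0.239]
contact_force: [0.5, -0.7, 2.9]
opening: 0.005
finger_force: 1.1
```

```bash
python3 -c "
from h import *
go([.058,.079,.0168]); print(PR.T@get_state()['contact_force'])"
```

```text
tcp in panel [0.058  0.0785 0.0211] world goal [0.4631 0.0105 0.0752] shift [ 0.0001 -0.0005  0.0043] turn [ 0.002   0.0018 -0.0007]
[ 1.29190228 -0.55722415  2.6833792 ]
```

To row units: 0.005 m is 0.01, 0.004 m is 0.008.

Request:
pendant(segments=[{"aperture":0,"trans":[0,0,0.004]},{"aperture":0,"trans":[0,0,0.008]},{"aperture":0,"trans":[0,0,0.01]},{"aperture":0,"trans":[0,0,0.01]},{"aperture":0,"trans":[0,0,0.01]}])

```text
clock: 6.55
tool_pos: [0.4635, 0.0106, 0.0749]
eef_rot: [0.671, 0.658, 0.244, -0.238]
contact_force: [1.5, -3.6, 9.6]
opening: 0.007
finger_force: 4.9
```

```bash
python3 -c "
from h import *
go([.058,.079,.0168]); print(PR.T@get_state()['contact_force'])"
```

```text
tcp in panel [0.0578 0.0785 0.0165] world goal [0.4631 0.0105 0.0752] shift [ 0.0001 -0.0004 -0.0003] turn [ 0.0024  0.0021 -0.0008]
[ 3.4513068  -1.5345109   9.59930109]
```

The force is 9.6 N, above the 5 N of the spring, so the button is at its stop. One more millimetre to be sure, then retreat to where I can see both fader and tab.

To row units: -0.12 m is -0.24, -0.1 m is -0.2.

Request:
pendant(segments=[{"aperture":0,"trans":[0,0,0.003]},{"aperture":0,"trans":[0,0,0.003]},{"aperture":0,"trans":[0,0,-0.02]},{"aperture":0,"trans":[0,0,-0.1]},{"aperture":0,"trans":[0,0,-0.2]},{"aperture":0,"trans":[0.008,0.1,-0.24]},{"aperture":0,"trans":[0.008,0.2,-0.24]},{"aperture":0,"trans":[0.008,0.24,-0.24]},{"aperture":0,"trans":[0.008,0.24,-0.24]},{"aperture":0,"trans":[0.008,0.24,-0.24]}])

```text
clock: 7.55
tool_pos: [0.5796, -0.0647, 0.1679]
eef_rot: [0.671, 0.659, 0.242, -0.24]
contact_force: [0.1, -0.7, 0.6]
opening: 0.004
finger_force: 0.0
```

Run:
```python
from h import *
im,d=snapshot("wrist"); L=(pts("wrist",d)-P0)@PR; go([.06,-.04,.13])
g=im[180:206,245:268].astype(int); w=(g.min(-1)>110); u=np.nonzero(w)[1].mean()+245; v=np.nonzero(w)[0].mean()+180; print("line",w.sum(),u,v,ray("wrist",u,v,.031))
m,st,c=big(masks(im)["yel"]); print("yel",st,c,ray("wrist",*c,.004))
m,st,c=big(masks(im)["grn"]); print("btn",st,np.median(L[m],0))
print(get_state()["contact_force"])
cv2.imwrite("pics/c6.png",cv2.resize(im[130:280,130:395,::-1],None,fx=3,fy=3,interpolation=0))
```

```text
tcp in panel [ 0.0614 -0.0382  0.135 ] world goal [ 0.5808 -0.0628  0.1632] shift [-0.0014  0.0018  0.005 ] turn [-0.0035  0.0016 -0.002 ]
line 123 258.1056910569106 192.7642276422764 [ 0.06122263 -0.04059406  0.031     ]
yel [254 203  10  13 124] [258.53225806 209.29032258] [ 0.03670697 -0.04120277  0.004     ]
btn [115 177  32  30 739] [0.05982713 0.07918947 0.02176122]
[-0.85159731  0.84006545 -0.4242825 ]
```

View pics/c6.png

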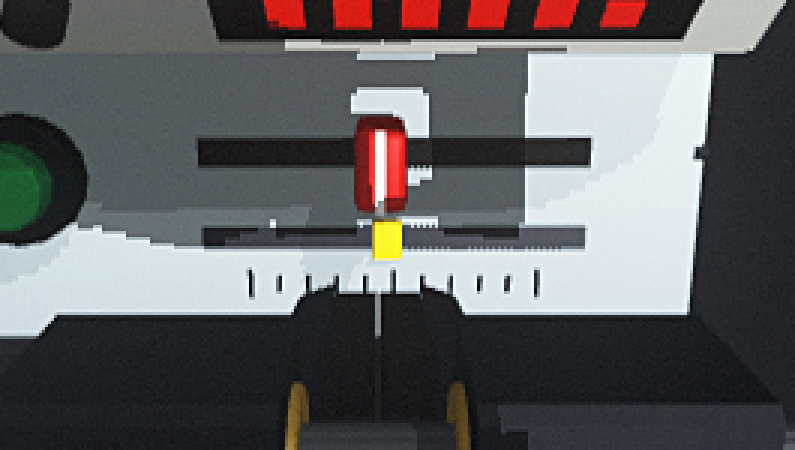

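The white line (crop x 380) stands within the tab's width (372-402), about 2 mm from its middle. The button is back up and the gripper touches nothing.

```bash
python3 -c "
from plant import *
print(finish_job())"
```

```text
the job is handed in; nothing more can be done
None
```

I handed the job in: the fader's white line stands about 2 mm from the middle of the yellow tab (5 mm allowed), the start button was pressed to its stop and is back up, and the tab measured in place. The hand-in returned no verdict, and I did not re-check the glassware by camera after the moves.

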